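# Slide the wide bead jar home in the V of the labelling jig

## Robot

A 6-joint arm with a two-finger parallel gripper is mounted at the origin on the work surface. World frame = base frame: x ahead of the robot, y to its left, z up, the work surface at z = 0. Lengths are in m, angles in rad, forces in N, time in s.
With the tool pointing down it reaches from about 0.3 to 0.775 m from the base axis. Payload 14.6 kg.
Tool frame: the origin (TCP) lies at the very end of the fingers, on their centre line; the grasp point (between the pads) lies 19 mm behind it; z points along the fingers, y is the line along which they close (so a half turn about z gives the same grasp; the last joint's range is limited). The gripper opens to 94 mm and grips with 3 to 60 N. Pads are 16 mm wide; open, the fingers measure 119 mm over their backs; the gripper's body (75 mm by 177 mm) begins 78 mm behind the grasp point.
Start: joints at [-1.363, 0.3, 1.521, -0, 1.321, -0.067], TCP at [0.149, -0.529, 0.205] pointing down, gripper open.
Joint ranges: [-3.03, 3.03], [-0.79, 2.21], [0.23, 2.52], [-1.04, 4.18], [0, 3.07], [-2.55, 2.55]. Speed limits (rad/s): [2.22, 2.22, 2.57, 3.14, 3.14, 3.14].

## Interface

Orientations are given as [roll, pitch, yaw] about the fixed x, y, z axes, in that order (R = Rz(yaw) Ry(pitch) Rx(roll)).
In Python, from station import * gives the robot as it stands.
- The arm moves only by the tool jog_arm, never from a script. Its argument "rows" is a list of rows, each a list of 3 entries, a list of its own where there are three numbers: the shift along the tool's x, y, z in m, then the turn about the tool's z in degrees, then the finger opening in m, from 0 to 0.094. A call has 1 to 12 rows; each row shifts and turns the commanded pose from where the row before left it, along the tool's axes as they then stand; what a row does not reach is not made up. A row lasts 1/12 s, in which the tool goes at most 41.7 mm and 7.16 degrees, less where a joint would pass 70% of its speed; a pose out of reach is approached as far as the arm can. A call is refused whole if a number of a shift passes 0.0417 or a number of a turn 7.16, either way. A call with a gripper value outside its range is refused whole. The fingers move at their own pace and stop on an object; "squeeze" is the grip in N (left out, the last holds). Time passes only in rows, so rows that do not move let the fingers close. It gives the time, the measured TCP pose, the force, the opening and the grip force at its end, in the units of the state.
- get_obs(): the state, without advancing time (a new reading comes with each control period).
- camera(name): name is "side" or "top" or "wrist"; returns a dict with "image" (384x512x3 uint8, red, green, blue), "range_z" (384x512 float32, m along the optical axis (not along the pixel's ray), 0 where there is no reading), "K" (3x3 intrinsics, pixels), "world_from_camera" (4x4, takes a point from camera to world coordinates); the wrist camera has in their place "T_tool_cam" (4x4, takes a point from camera to tool coordinates, whose origin is the TCP and whose axes are the flange's). Camera axes: x right, y up, looking along -z (the intrinsics and any distortion apply to the point x, -y, -z); pixel columns grow to the right and rows downward; lengths in m; the calibration is good to about 2 mm. The wrist camera is an equidistant fisheye: a pixel r from the principal point sees the ray r / f radians off the axis. A picture is of the moment at which its call begins: read the wrist's pose just before it.
- hand_in(): hands the job in; it is judged then, once.
Trained networks look in a picture, given as the dict that the camera call returned (one of the last four; its "shot" number tells which), for a name from the list of things; names that differ only in an ending like _2 or _b are one class to them, and where a whole thing is asked for, a point or a joint stands for the part that bears it (a point fixed in the world has none). Each returns a list of dicts, best first, with "p" (0 to 1); they miss things now and then, are a little off and sometimes report something else, mostly with a low value. They report only what shows in the picture. A call takes as long as a camera call. They do not tell look-alikes from the thing itself.
- search_frame(label, picture): "at" ([column, row] as shares, 0 to 1, of the picture: columns of its width, rows of its height, amid what is visible of it).
- spot_point(label, picture): "at" ([column, row] as shares, 0 to 1, of the picture: columns of its width, rows of its height: a listed point, or the origin of a listed thing).
The state is a dict: "time_s": time; "qpos": joint angles; "joint_vel": joint speeds; "tau": joint torques, N m; "ee_pos": TCP position; "eef_rot": TCP orientation; "force": force on the tool from outside, world axes, zero at the start; "moment": the same for the moment, N m; "grip_width": finger opening in m; "grip_force": force on a finger pad.
Only numpy, scipy, OpenCV 4.12 (cv2) and the standard library are available. Lean on these libraries where they do the work, as an engineer would, in place of code of your own. Each camera call takes 0.05 s, during which the arm holds its last target. There are 200 camera calls.

## Task

Slide the wide, low bead jar along the table top into the V-shaped guides of the plywood labelling jig until it rests fully home against both guide fences, then let go of it. Keep it upright on the table, do not lift it, and leave the tall jar and the small jar where they stand.

Things in the scene. Friction and masses are not known exactly. Their poses are not given: they have to be found in the camera images.
- wide_jar: the jar to slide: closed round glass jar of wooden beads with a flat aluminium lid, the widest of the three jars, 90 mm diameter, 65 mm tall, about 0.4 kg (0.3 to 0.6); it is too wide to grip and is pushed low on its side. Origin: centre of its underside, on the table; z up.
- tall_jar: a jar to leave alone: the same glass, beads and lid, but narrow and tall, 68 mm diameter, 125 mm tall. It stands near the wide jar, and which of the two is nearer the robot varies. Origin: centre of its underside.
- small_jar: a jar to leave alone: the same glass, beads and lid, but small, 58 mm diameter, 60 mm tall, standing beyond the others, far from the robot. Origin: centre of its underside.
- jig: labelling jig, fixed: two plywood fences in a V, 18 mm thick, 32 mm high, on the bare table, 35 degrees each from the centre line, 200 mm apart at the mouth (y = -64 mm), 30 mm at the narrow end (y = +57); behind it a 77 mm high label roll. Origin: where the centre of the wide jar's underside lies when it touches both fences. y axis: into the V along its centre line, within 15 degrees of the robot's left; z up.
Things that resemble listed ones, but are neither listed nor needed, are in the scene too. What is shaped like the wide_jar but green or yellow is not meant.

How it is judged:
By the outcome, as a careful person would: the job done as asked, in the order asked, and still so for the second after the job is handed in, with the robot touching nothing.
It also fails if it takes over 43 s, if anything falls off the work surface, if the arm or the gripper's body presses on something with over 40 N, if the wrist force passes 120 N, or if a joint passes its speed limit or range.

## Working session

There is one attempt and no reset: what is moved stays moved. The work goes in short steps, Python scripts to look and compute and a tool call to move; the robot and the scene stay as the last step left them, time stands still between calls to the robot, and variables do not carry over. Pictures are saved under pics/ and viewed, at most 10 in all, crops included, and the job is handed in when it is done.

Besides the shell and the picture viewer there is one more tool, called after "Call:" as name(argument=value, ...) on one line, values as JSON. jog_arm: Moves the arm, as the interface text tells. Its arguments: {"type":"object","properties":{"rows":{"type":"array","items":{"type":"array"}},"squeeze":{"type":"number"}},"required":["rows"]}

```bash
mkdir -p pics; cat > h.py <<'E'
from station import *
import numpy as np, cv2
def world(p):
    K=np.array(p["K"]);z=np.array(p["range_z"]);v,u=np.mgrid[0:384,0:512]
    P=np.stack([(u-K[0,2])/K[0,0]*z,-(v-K[1,2])/K[1,1]*z,-z,np.ones_like(z)],-1)
    return (P@np.array(p["world_from_camera"]).T)[...,:3]
E
python3 - <<'E'
from h import *
o=get_obs();print(o["time_s"],o["ee_pos"],o["eef_rot"],o["force"])
im=[]
for n in("top","side"):
    p=camera(n);W=world(p);np.save(n+".npy",W);np.save(n+"z.npy",p["range_z"]);im.append(p["image"]);cv2.imwrite(n+".png",p["image"][...,::-1])
    for l in("wide_jar","tall_jar","small_jar","jig"):
        for f in(search_frame,spot_point):
            for d in f(l,p)[:3]:
                c,r=int(d["at"][0]*512),int(d["at"][1]*384)
                print(n,l,f.__name__,c,r,round(d["p"],2),W[min(r,383),min(c,511)].round(3))
    cv2.imwrite(f"pics/{n}.png",cv2.resize(p["image"][...,::-1],(768,576)))
E
```

```text
0.0 [ 0.14918248 -0.52910696  0.20489711] [-3.14044084e+00 -8.32911017e-05  2.74789724e-01] [-0.13349411 -0.34962519  0.63907767]
top wide_jar call 344 303 0.86 [ 0.296 -0.262  0.066]
top wide_jar call 322 241 0.78 [ 0.434 -0.218  0.066]
top wide_jar call 375 200 0.63 [ 0.527 -0.344  0.068]
top wide_jar call 339 301 0.86 [ 0.301 -0.251  0.066]
top wide_jar call 321 241 0.78 [ 0.434 -0.215  0.069]
top wide_jar call 372 206 0.7 [ 0.513 -0.337  0.065]
top tall_jar call 308 158 0.89 [ 0.612 -0.184  0.126]
top tall_jar call 302 164 0.86 [ 0.611 -0.176  0.077]
top small_jar call 214 107 0.9 [0.756 0.028 0.061]
top jig call 91 212 0.82 [0.512 0.32  0.014]
side wide_jar call 389 162 0.85 [ 0.298 -0.224  0.056]
side wide_jar call 294 127 0.77 [ 0.526 -0.323  0.053]
side wide_jar call 321 159 0.63 [ 0.434 -0.192  0.053]
side wide_jar call 387 174 0.8 [ 0.297 -0.221  0.03 ]
side wide_jar call 319 175 0.76 [ 0.433 -0.186  0.017]
side wide_jar call 293 140 0.55 [ 0.526 -0.32   0.019]
side tall_jar call 229 139 0.56 [ 0.629 -0.163  0.079]
side tall_jar call 227 161 0.82 [ 0.635 -0.164  0.023]
side small_jar call 119 189 0.83 [0.767 0.048 0.05 ]
side small_jar call 122 202 0.89 [0.764 0.049 0.022]
side jig call 176 346 0.89 [0.495 0.338 0.075]
side jig call 209 322 0.71 [0.501 0.238 0.002]
```

View pics/top.png

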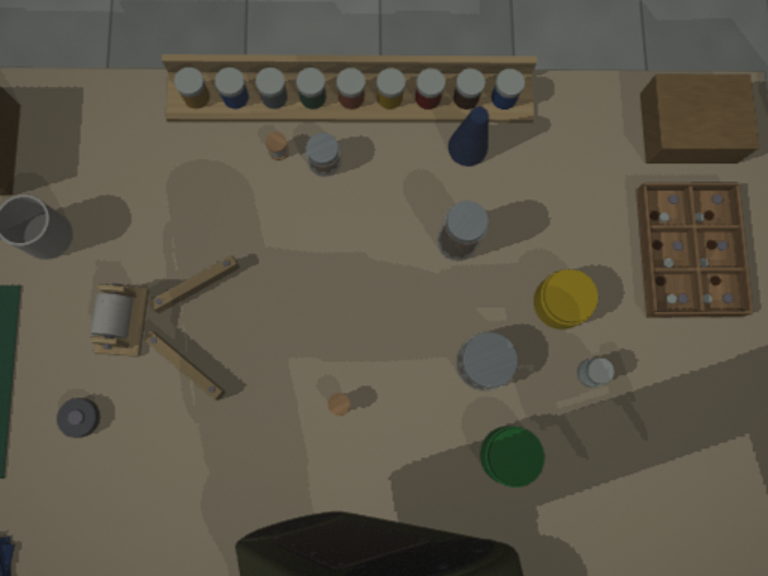

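View pics/side.png

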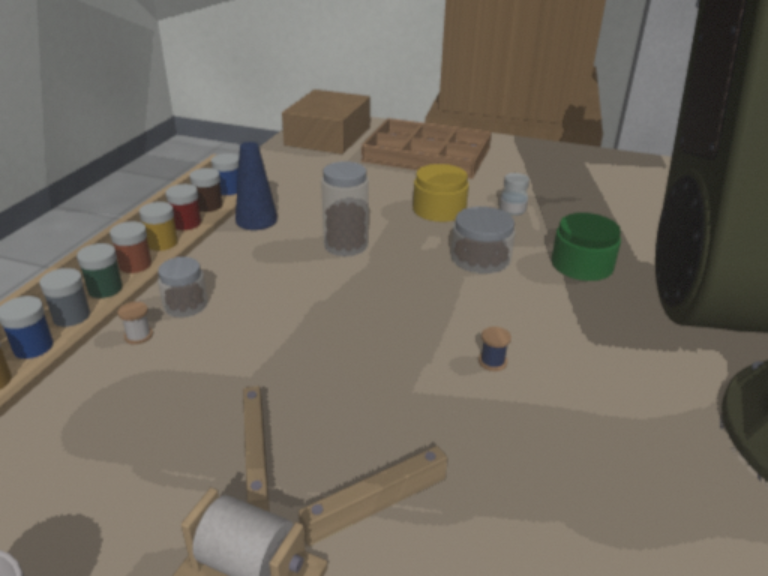

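The top view (768×576) shows the wide jar at (488,360) and the jig at (190,325), opening right. The tall jar is at (463,230), yellow at (567,298), green at (513,457), a small bottle at (597,372) and a spool at (340,404). Next I fit the jar lid and the fences.

```bash
python3 - <<'E'
from h import *
W=np.load("top.npy").reshape(-1,3)
def sel(x0,x1,y0,y1,z0,z1,W=W):
    m=(W[:,0]>x0)&(W[:,0]<x1)&(W[:,1]>y0)&(W[:,1]<y1)&(W[:,2]>z0)&(W[:,2]<z1);return W[m]
def circ(P):
    (c,r)=cv2.minEnclosingCircle((P[:,:2]*1000).astype(np.float32));return np.round(c,1),round(r,1),np.median(P[:,2]).round(4),len(P)
print("table",np.median(sel(.35,.5,-.1,.1,-.02,.02)[:,2]))
print("jar",circ(sel(.37,.5,-.28,-.15,.06,.073)),"mean",sel(.37,.5,-.28,-.15,.06,.073).mean(0))
print("yel",circ(sel(.45,.6,-.42,-.28,.06,.08)))
print("grn",circ(sel(.23,.36,-.33,-.19,.055,.08)))
print("tall",circ(sel(.55,.68,-.25,-.12,.118,.135)))
print("bottle",circ(sel(.36,.45,-.48,-.3,.02,.2)))
print("spool",circ(sel(.28,.42,-.02,.15,.02,.1)))
L=[]
S=np.load("side.npy").reshape(-1,3)
for nm,Q in(("top",W),("side",S)):
    P=sel(.36,.66,.13,.29,.026,.038,Q)
    L=[]
    for s in(-1,1):
        q=P[(P[:,0]-.495)*s>0.012][:,:2]
        r=cv2.minAreaRect((q*1000).astype(np.float32));
        vx,vy,x0,y0=cv2.fitLine(q.astype(np.float32),cv2.DIST_HUBER,0,.001,.001).ravel()
        if vy<0: vx,vy=-vx,-vy
        print(nm,s,len(q),r,"line",vx,vy,x0,y0,np.degrees(np.arctan2(-vx,vy)))
        L.append((np.array([x0,y0]),np.array([vx,vy])))
    (a,u),(b,v)=L
    t=np.linalg.solve(np.c_[u,-v],b-a);apex=a+t[0]*u
    yd=(u+v)/np.linalg.norm(u+v);half=np.arccos(u@v)/2
    # centerline dist from jar centre = 45+9
    print("apex",apex,"dir",yd,np.degrees(np.arctan2(-yd[0],yd[1])),np.degrees(half),"home",apex-yd*.054/np.sin(half), apex-yd*.054/np.sin(np.radians(35)))
E
```

```text
table 0.0010853282110413476
jar (array([ 438.3, -228.7]), 42.0, np.float64(0.0659), 1050) mean [ 0.43794477 -0.22831513  0.06586878]
yel (array([ 535.8, -358.7]), 42.0, np.float64(0.0658), 1003)
grn (array([ 293.6, -260.9]), 43.3, np.float64(0.0657), 1163)
tall (array([ 638.5, -192.8]), 31.5, np.float64(0.1259), 591)
bottle (array([ 419.5, -397.8]), 22.0, np.float64(0.0593), 358)
spool (array([374.9,   0.6]), 16.9, np.float64(0.0413), 176)
top -1 476 ((434.61456298828125, 237.0541534423828), (139.7182159423828, 18.516845703125), 50.32551956176758) line 0.6400824 0.76830626 0.4335552 0.2352791 -39.797962
top 1 490 ((566.916015625, 228.75582885742188), (19.489906311035156, 146.04673767089844), 30.291664123535156) line -0.5084112 0.86111444 0.5664152 0.22802825 30.558056
apex [0.5088055  0.32560384] dir [0.08054604 0.99675095] -4.6199527 35.17801 home [0.50125587 0.2321777 ] [0.50122242 0.2317636 ]
side -1 1278 ((434.5330810546875, 237.40829467773438), (141.32737731933594, 19.49059295654297), 50.06747055053711) line 0.64211553 0.7666079 0.434431 0.23948704 -39.94975
side 1 941 ((566.1367797851562, 229.28973388671875), (17.99184799194336, 147.66925048828125), 30.28253746032715) line -0.510823 0.8596859 0.5627708 0.23441468 30.718664
apex [0.5077467  0.32701707] dir [0.08046932 0.9967571 ] -4.6155424 35.334206 home [0.5002333  0.23394994] [0.50017082 0.23317625]
```

Call:
jog_arm(rows=[[[0, 0, 0], -6.65, 0.05], [[0, 0, 0], -6.65, 0.05], [[0, 0, 0], -6.65, 0.05], [[0, 0, 0], -6.65, 0.05], [[0, 0, 0], -6.65, 0.05], [[0, 0, 0], -6.65, 0.05], [[0, 0, 0], -6.65, 0.05], [[0, 0, 0], -6.65, 0.05], [[0, 0, 0], -6.65, 0.05], [[0, 0, 0], -6.65, 0.05]])

```text
time_s: 1.73
ee_pos: [0.1492, -0.5293, 0.2054]
eef_rot: [-3.142, -0.0, 1.441]
force: [-0.4, 0.2, -0.1]
grip_width: 0.0502
grip_force: 0.0
```

Call:
jog_arm(rows=[[[0.022, 0.0204, 0], 0, 0.05], [[0.022, 0.0204, 0], 0, 0.05], [[0.022, 0.0204, 0], 0, 0.05], [[0.022, 0.0204, 0], 0, 0.05], [[0.022, 0.0204, 0], 0, 0.05], [[0.022, 0.0204, 0], 0, 0.05], [[0.022, 0.0204, 0], 0, 0.05], [[0.022, 0.0204, 0], 0, 0.05], [[0.022, 0.0204, 0], 0, 0.05], [[0.022, 0.0204, 0], 0, 0.05], [[0.022, 0.0204, 0], 0, 0.05], [[0.022, 0.0204, 0], 0, 0.05]])

```text
time_s: 2.73
ee_pos: [0.4285, -0.2997, 0.2056]
eef_rot: [3.141, 0.0, 1.435]
force: [-1.0, -0.9, 0.6]
grip_width: 0.0501
grip_force: 0.0
```

Call:
jog_arm(rows=[[[0, 0, 0], 0, 0.05], [[0, 0, 0], 0, 0.05]])

```text
time_s: 2.9
ee_pos: [0.4281, -0.3, 0.2053]
eef_rot: [-3.141, -0.0, 1.438]
force: [-0.0, -0.2, -1.2]
grip_width: 0.0503
grip_force: 0.0
```

Call:
jog_arm(rows=[[[0, 0, 0.026], 0, 0.05], [[0, 0, 0.026], 0, 0.05], [[0, 0, 0.026], 0, 0.05], [[0, 0, 0.026], 0, 0.05], [[0, 0, 0.026], 0, 0.05], [[0, 0, 0.026], 0, 0.05], [[0, 0, 0.02], 0, 0.05], [[0, 0, 0.015], 0, 0.05], [[0, 0, 0], 0, 0.05]])

```text
time_s: 3.65
ee_pos: [0.4254, -0.3006, 0.0118]
eef_rot: [-3.138, -0.002, 1.434]
force: [0.5, 0.4, 0.4]
grip_width: 0.0499
grip_force: 0.0
```

Call:
jog_arm(rows=[[[0.005, 0, 0], 0, 0.05], [[0.005, 0, 0], 0, 0.05], [[0.005, 0, 0], 0, 0.05], [[0.005, 0, 0], 0, 0.05], [[0.005, 0, 0], 0, 0.05], [[0.005, 0, 0], 0, 0.05], [[0.005, 0, 0], 0, 0.05], [[0.005, 0, 0], 0, 0.05]])

```text
time_s: 4.32
ee_pos: [0.4332, -0.2611, 0.0149]
eef_rot: [3.141, 0.001, 1.436]
force: [0.2, -4.7, 3.3]
grip_width: 0.0501
grip_force: 2.4
```

Call:
jog_arm(rows=[[[0.009, 0, 0], 0, 0.05], [[0.012, 0, 0], 0, 0.05], [[0.012, 0, 0], 0, 0.05], [[0.012, 0, 0], 0, 0.05], [[0.012, 0, 0], 0, 0.05], [[0.012, 0, 0], 0, 0.05], [[0.012, 0, 0], 0, 0.05], [[0.012, 0, 0], 0, 0.05], [[0.012, 0, 0], 0, 0.05], [[0.012, 0, 0], 0, 0.05], [[0.012, 0, 0], 0, 0.05], [[0.012, 0, 0], 0, 0.05]])

```text
time_s: 5.32
ee_pos: [0.4518, -0.1202, 0.0145]
eef_rot: [-3.141, 0.0, 1.436]
force: [-1.3, -4.3, 4.9]
grip_width: 0.0502
grip_force: 3.1
```

Call:
jog_arm(rows=[[[0.012, 0, 0], 0, 0.05], [[0.012, 0, 0], 0, 0.05], [[0.012, 0, 0], 0, 0.05], [[0.012, 0, 0], 0, 0.05], [[0.012, 0, 0], 0, 0.05], [[0.012, 0, 0], 0, 0.05], [[0.012, 0, 0], 0, 0.05], [[0.01, 0, 0], 0, 0.05], [[0.008, 0, 0], 0, 0.05], [[0.006, 0, 0], 0, 0.05], [[0.003, 0, 0], 0, 0.05], [[0, 0, 0], 0, 0.05]])

```text
time_s: 6.32
ee_pos: [0.4666, -0.0108, 0.0142]
eef_rot: [-3.141, -0.0, 1.436]
force: [0.9, 0.2, 0.0]
grip_width: 0.0498
grip_force: 0.0
```

```bash
python3 - <<'E'
from h import *
p=camera("top");W=world(p).reshape(-1,3)
cv2.imwrite("pics/top2.png",cv2.resize(p["image"][...,::-1],(768,576)))
o=get_obs();print(o["ee_pos"],o["time_s"])
E
```

```text
[ 0.46653526 -0.01108606  0.01416058] 6.3667
```

View pics/top2.png

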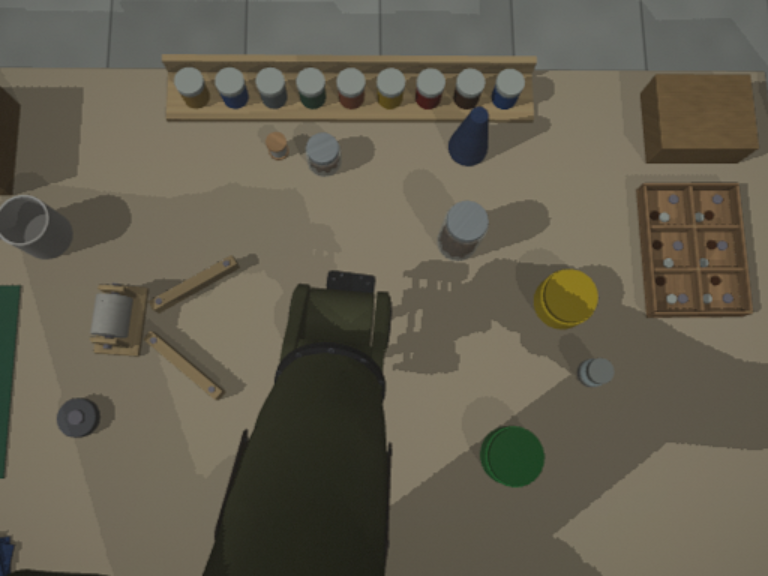

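The arm hides the jar in the top view and the neighbours haven't moved. I'll continue, slowing before the fences.

Call:
jog_arm(rows=[[[0.008, 0, 0], 0, 0.05], [[0.012, 0, 0], 0, 0.05], [[0.012, 0, 0], 0, 0.05], [[0.012, 0, 0], 0, 0.05], [[0.012, 0, 0], 0, 0.05], [[0.012, 0, 0], 0, 0.05], [[0.012, 0, 0], 0, 0.05], [[0.012, 0, 0], 0, 0.05], [[0.012, 0, 0], 0, 0.05], [[0.012, 0, 0], 0, 0.05], [[0.012, 0, 0], 0, 0.05], [[0.012, 0, 0], 0, 0.05]])

```text
time_s: 7.37
ee_pos: [0.4858, 0.1285, 0.0144]
eef_rot: [-3.141, 0.0, 1.436]
force: [-0.1, -2.0, -0.5]
grip_width: 0.0498
grip_force: 1.0
```

Call:
jog_arm(rows=[[[0.012, 0, 0], 0, 0.05], [[0.01, 0, 0], 0, 0.05], [[0.008, 0, 0], 0, 0.05], [[0.006, 0, 0], 0, 0.05], [[0.004, 0, 0], 0, 0.05], [[0.002, 0, 0], 0, 0.05], [[0, 0, 0], 0, 0.05]])

```text
time_s: 7.95
ee_pos: [0.4915, 0.1691, 0.0145]
eef_rot: [3.141, -0.0, 1.435]
force: [0.6, 0.5, 1.5]
grip_width: 0.0498
grip_force: 0.0
```

```bash
python3 - <<'E'
from h import *
p=camera("side");W=world(p)
cv2.imwrite("pics/side2.png",cv2.resize(p["image"][...,::-1],(768,576)))
o=get_obs();print(o["ee_pos"],o["time_s"],o["force"])
P=W.reshape(-1,3);m=(abs(P[:,2]-.066)<.006)&(abs(P[:,0]-.495)<.07)&(P[:,1]>.12)&(P[:,1]<.285);q=P[m]
print(len(q),cv2.minEnclosingCircle((q[:,:2]*1000).astype(np.float32)),q.mean(0))
E
```

```text
[0.49152491 0.1689139  0.01456199] 8.0 [-0.30104209 -0.26570545  0.3127237 ]
2328 ((488.58428955078125, 204.90777587890625), 54.310935974121094) [0.49501003 0.21506478 0.0651725 ]
```

View pics/side2.png

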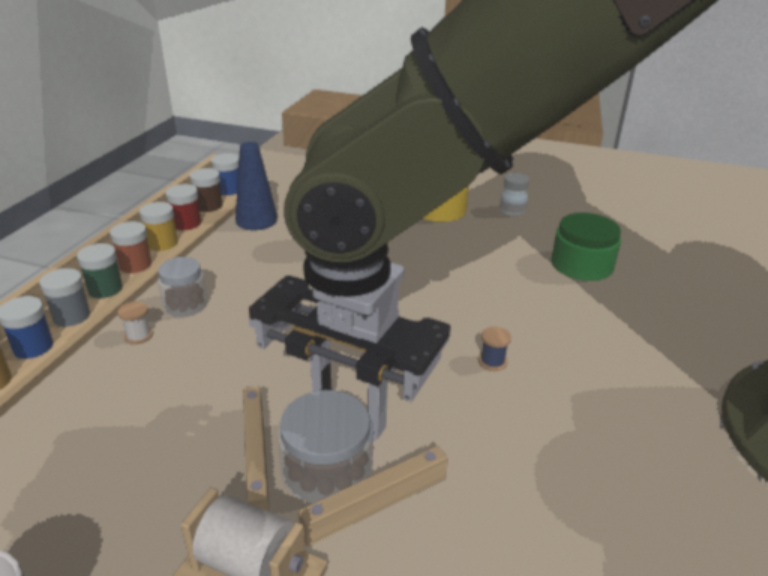

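The side view shows the jar upright at (326,450), between the fences and about 17 mm short. I'll back off, close the fingers and push centrally so the fences can centre it.

Call:
jog_arm(rows=[[[-0.012, 0, 0], 0, 0.05], [[-0.015, 0, 0], 0, 0.0], [[0, 0, 0], 0, 0.0], [[0, 0, 0], 0, 0.0], [[0, 0, 0], 0, 0.0], [[0, 0, 0], 0, 0.0]], squeeze=10)

```text
time_s: 8.5
ee_pos: [0.4879, 0.1423, 0.0145]
eef_rot: [3.141, -0.0, 1.435]
force: [1.0, 0.7, 0.2]
grip_width: 0.0197
grip_force: 0.0
```

Call:
jog_arm(rows=[[[0.008, 0, 0], 0, 0], [[0.008, 0, 0], 0, 0], [[0.006, 0, 0], 0, 0], [[0.004, 0, 0], 0, 0], [[0.003, 0, 0], 0, 0], [[0.003, 0, 0], 0, 0], [[0.002, 0, 0], 0, 0], [[0, 0, 0], 0, 0]])

```text
time_s: 9.17
ee_pos: [0.4923, 0.1762, 0.0144]
eef_rot: [-3.142, -0.0, 1.436]
force: [0.8, -0.7, 0.2]
grip_width: 0.0008
grip_force: 0.0
```

Call:
jog_arm(rows=[[[0.002, 0, 0], 0, 0], [[0.001, 0, 0], 0, 0], [[0.001, 0, 0], 0, 0]])

```text
time_s: 9.42
ee_pos: [0.4941, 0.1778, 0.0148]
eef_rot: [3.139, 0.003, 1.435]
force: [8.0, -25.7, 3.9]
grip_width: 0.0002
grip_force: 12.1
```

Call:
jog_arm(rows=[[[0, 0, 0], 0, 0], [[0, 0, 0], 0, 0]])

```text
time_s: 9.58
ee_pos: [0.4942, 0.1777, 0.0148]
eef_rot: [3.139, 0.002, 1.435]
force: [7.0, -19.3, 0.2]
grip_width: 0.0007
grip_force: 9.1
```

```bash
python3 - <<'E'
from h import *
p=camera("side");W=world(p);K=1
cv2.imwrite("pics/side3.png",cv2.resize(p["image"][230:384,130:330,::-1],(780,600)))
o=get_obs();print(o["ee_pos"],o["time_s"],o["force"])
P=W.reshape(-1,3);m=(abs(P[:,2]-.066)<.005)&(abs(P[:,0]-.5)<.06)&(P[:,1]>.185)&(P[:,1]<.285);q=P[m]
print(len(q),cv2.minEnclosingCircle((q[:,:2]*1000).astype(np.float32)),q.mean(0))
E
```

```text
[0.49414007 0.17773577 0.01476552] 9.6333 [  8.05861132 -19.707312    -0.16893559]
2334 ((496.86395263671875, 229.5322723388672), 45.19814682006836) [0.49817277 0.23361634 0.06535138]
```

View pics/side3.png

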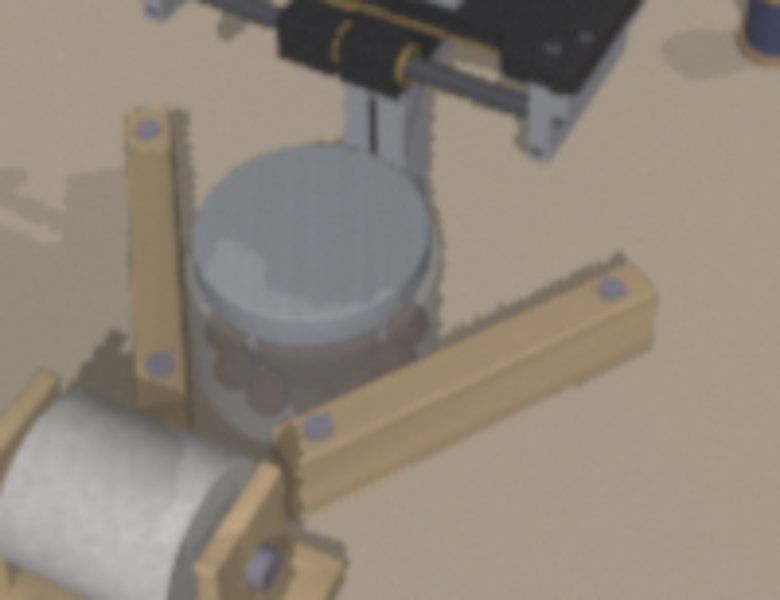

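The jar is nearly home, but the +x reaction suggests it bears on the -x fence first, held there by finger friction. I'll drag sideways toward +x while pressing lightly.

Call:
jog_arm(rows=[[[0, 0.001, 0], 0, 0], [[0, 0.001, 0], 0, 0], [[0, 0.001, 0], 0, 0], [[0, 0.001, 0], 0, 0], [[0, 0, 0], 0, 0]])

```text
time_s: 10.05
ee_pos: [0.497, 0.179, 0.0144]
eef_rot: [3.142, 0.0, 1.435]
force: [0.7, -5.0, 0.4]
grip_width: 0.0006
grip_force: 2.4
```

Call:
jog_arm(rows=[[[0.0005, 0.001, 0], 0, 0], [[0.0005, 0.001, 0], 0, 0], [[0, 0.001, 0], 0, 0], [[0, 0.001, 0], 0, 0], [[0, 0, 0], 0, 0]])

```text
time_s: 10.47
ee_pos: [0.4996, 0.1789, 0.0139]
eef_rot: [-3.138, 0.002, 1.436]
force: [-7.5, -11.1, 3.0]
grip_width: 0.0005
grip_force: 5.5
```

Lateral force has flipped, so the jar is now on the +x fence. I'll return to neutral while pressing forward.

Call:
jog_arm(rows=[[[0.001, 0, 0], 0, 0], [[0.001, 0, 0], 0, 0], [[0, -0.001, 0], 0, 0], [[0, -0.001, 0], 0, 0], [[0, 0, 0], 0, 0]])

```text
time_s: 10.88
ee_pos: [0.4993, 0.1793, 0.0142]
eef_rot: [3.142, 0.004, 1.435]
force: [2.8, -24.9, 1.6]
grip_width: 0.0004
grip_force: 12.8
```

```bash
python3 - <<'E'
from h import *
p=camera("side");W=world(p)
o=get_obs();print(o["ee_pos"],o["time_s"],o["force"])
P=W.reshape(-1,3);m=(abs(P[:,2]-.066)<.005)&(abs(P[:,0]-.5)<.06)&(P[:,1]>.185)&(P[:,1]<.285);q=P[m]
print(len(q),cv2.minEnclosingCircle((q[:,:2]*1000).astype(np.float32)),q.mean(0))
E
```

```text
[0.49932187 0.17931344 0.01422572] 10.9333 [  2.9093994  -26.41128716   1.4614861 ]
2370 ((497.96337890625, 230.2203369140625), 46.508121490478516) [0.50002153 0.23491611 0.06531844]
```

Call:
jog_arm(rows=[[[-0.003, 0, 0], 0, 0], [[-0.006, 0, 0], 0, 0], [[-0.015, 0, 0], 0, 0], [[-0.02, 0, 0], 0, 0], [[-0.02, 0, -0.01], 0, 0], [[-0.03, 0, -0.025], 0, 0], [[-0.03, 0, -0.025], 0, 0], [[-0.03, 0, -0.025], 0, 0], [[-0.03, 0, -0.025], 0, 0], [[-0.035, 0, -0.015], 0, 0], [[-0.035, 0, 0], 0, 0], [[0, 0, 0], 0, 0]])

```text
time_s: 11.93
ee_pos: [0.4648, -0.0739, 0.1406]
eef_rot: [3.139, 0.0, 1.432]
force: [-0.4, 0.1, -0.4]
grip_width: 0.0006
grip_force: 0.0
```

```bash
python3 - <<'E'
from h import *
o=get_obs();print(o["ee_pos"],o["time_s"])
def c(W,x,y,z,r):
    P=W.reshape(-1,3);q=P[(abs(P[:,2]-z)<.005)&(np.hypot(P[:,0]-x,P[:,1]-y)<r)];return len(q),np.round(q.mean(0),4),cv2.minEnclosingCircle((q[:,:2]*1000).astype(np.float32))
for n in("top","side"):
    p=camera(n);W=world(p);cv2.imwrite(f"pics/{n}4.png",cv2.resize(p["image"][...,::-1],(768,576)))
    print(n,c(W,.5,.233,.066,.06))
    if n=="top":
        print("tall",c(W,.6385,-.193,.126,.05))
        cv2.imwrite("pics/crop4.png",cv2.resize(p["image"][150:290,40:190,::-1],(640,597),interpolation=cv2.INTER_CUBIC))
    else: cv2.imwrite("pics/crops4.png",cv2.resize(p["image"][230:384,130:330,::-1],(780,600),interpolation=cv2.INTER_CUBIC))
E
```

```text
[ 0.464774   -0.07386768  0.14064482] 11.9333
top (1062, array([0.5012, 0.2334, 0.0662]), ((501.9821472167969, 233.69873046875), 42.278385162353516))
tall (581, array([ 0.6379, -0.1923,  0.1258]), ((639.1665649414062, -192.61146545410156), 31.16917610168457))
side (2286, array([0.5001, 0.2362, 0.0651]), ((502.3891296386719, 233.11782836914062), 42.999629974365234))
```

View pics/crop4.png

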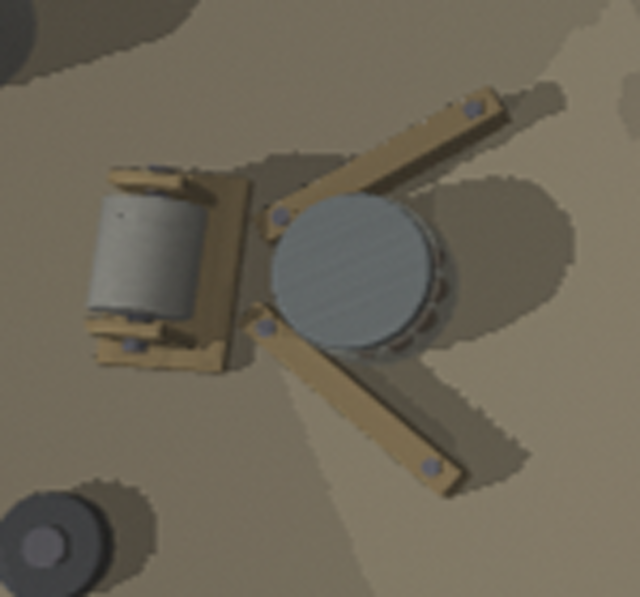

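View pics/crops4.png

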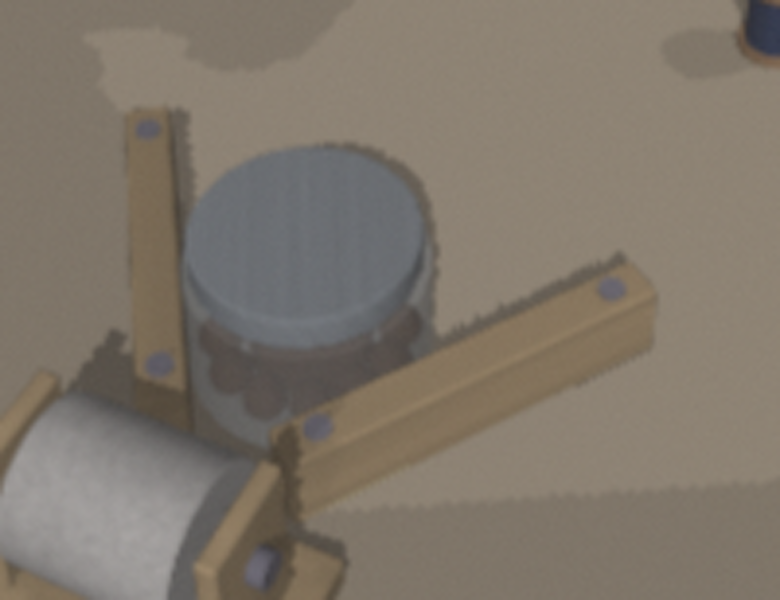

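Both crops show the jar upright and touching both fences: centre (0.501, 0.233) against the computed home of (0.501, 0.232). The tall jar hasn't moved. Handing in.

```bash
python3 -c "
from station import *
print(hand_in())"
```

```text
the job is handed in; nothing more can be done
None
```

The wide jar was slid upright along the table until it rested against both jig fences, within about 2 mm of the computed home position. It was then released and the job handed in at about 12 s; the tall jar measured unmoved, and the path kept well clear of the small jar.

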